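Pull the ice bin's hatch shut with the hook pole

TASK

The sliding hatch on the sloping front of the ice bin, at the back of the bench, has been left up. Take the hook pole from its stand, drop its hook into the ring on the hatch from above and pull the hatch down until it is fully shut; then unhook the pole and put it back in its stand as it stood. Move the hatch only with the hook, never with the gripper or arm, and do not shift the basket, the scale or the foam box.

Things in the scene. Friction and masses are not known exactly. Their poses are not given: they have to be found in the camera images.
- pole: The loose hook pole, 245 mm long, 0.25 kg: black bar handle, then a 10 mm steel rod ending in a J hook. Origin at the handle's centre. Frame: z up, x the way it leans, as it stands in the stand. The pole's axis is u = (0.574, 0, 0.819) in this frame, towards the hook, 55 deg above level; n = (-0.819, 0, 0.574) is square to it, facing up and back.
- pole_grip (a point): Centre of the handle, where to grip; same frame as the pole. Handle 130 mm long (80 mm below this point, 50 mm above, along u), 24 mm wide (along y), 32 mm deep (along n). Grip across the 24 mm, with the gripper leaned back 25 to 40 deg from vertical (fingers forward and down): upright, its body would strike the rod.
- hook_seat (a point): Point inside the hook's bend where the ring's bar lies when pulling: 150 mm along u and -18 mm along n from pole_grip. The rod runs along u to 141 mm, bends round 180 deg to the -n side (36 mm between rod centres) and comes back 24 mm parallel to u, so the free end points back down the pole.
- hook_tip (a point): End of the hook's free end: 112 mm along u and -36 mm along n from pole_grip. Axes as the pole.
- ring (a point): Centre of the dark steel ring fixed on the hatch (does not swing): 10 mm bar, hole 44 mm, outside 64 mm. Axes: x up the slope, y level, z straight out of the sloping face. The hole runs along x; the hook's free end enters from above, moving down the slope, round the ring's outer bar, whose centre is 27 mm along z. Hatch face 35 mm behind (-z). Above and in front it is clear.
- hatch (a joint): How far up the hatch is (m): 0 fully shut on its stop, 0.14 fully open. It slides straight along the ring's x; friction holds it where it is left (about 3 N moves it down, 8 N up). The slope is 55 deg from level, like the pole's axis: with the pole at its stand attitude, only turned about the vertical until u lies along the ring's x and n along its z, it hooks in and pulls straight.
- bin: White insulated ice bin, fixed, 380 mm wide, 330 deep, 370 high; sloping front faces the robot. Origin on the bench at the middle of its lower front edge; x into the bin, z up. The upright front is 90 mm high, above it the face slopes back. With the hatch shut the ring is 33 mm along x and 216 mm up.
- stand: Dark steel stand of the pole, fixed. Origin under the centre of its 190 x 100 mm base plate; x the way the pole leans, away from the robot. A saddle with a stop and flared cheeks (36 mm apart) holds the lowest 40 mm of the handle, a fork holds the rod 85 mm beyond the grip. Both are open on the n side: lift the pole out straight up or along n, put it back the same way.
- stand_rest (a point): Where pole_grip lies when the pole is in its stand: (-20, 0, 95) mm in the stand's frame. The pole's axes are then parallel to the stand's.
- basket: Bystander: blue lattice basket, 240 mm across, 130 mm high. Origin at its underside.
- scale: Bystander: spring scale with dial and steel pan, 250 mm across, 240 mm high. Origin at its underside.
- foam_box: Bystander: white foam box with lid, 266 x 206 x 150 mm. Origin at its underside.
Not all that is in view belongs to the job. Of the things that look like the pole, the larger one is meant. Several things look just like the stand: the one meant starts nearest to the robot's base.

How it is judged:
By the outcome, as a careful person would: the job done as asked, in the order asked, and still so for the second after the job is handed in, with the robot touching nothing.
It also fails if it takes over 64 s, if anything falls off the work surface, if the arm or the gripper's body presses on something with over 40 N, if the wrist force passes 120 N, or if a joint passes its speed limit or range.

ROBOT

A 7-joint arm with a two-finger parallel gripper is mounted at the origin on the work surface. World frame = base frame: x ahead of the robot, y to its left, z up, the work surface at z = 0. Lengths are in m, angles in rad, forces in N, time in s.
With the tool pointing down it reaches from about 0.425 to 0.875 m from the base axis. Payload 9.9 kg.
Tool frame: the origin (TCP) lies at the very end of the fingers, on their centre line; the grasp point (between the pads) lies 19 mm behind it; z points along the fingers, x is the direction in which the jaws open and shut, and the axes are right-handed (so a half turn about z gives the same grasp; the last joint's range is limited). The gripper opens to 85 mm and grips with 20 to 120 N. Pads are 22 mm wide; open, the fingers measure 114 mm over their backs; the gripper's body (76 mm by 85 mm) begins 54 mm behind the grasp point. The pads swing forward as they close: fully open they stand 13 mm farther back than shut.
Start: joints at [1.214, 0.576, 0.025, 1.437, -0.015, 1.129, -0.057], TCP at [0.182, -0.65, 0.231] pointing down, gripper open.
Joint ranges: [-2.76, 2.76], [-0.34, 2.15], [-1.52, 1.57], [0.19, 2.46], [-1.09, 4.23], [0.17, 1.99], [-2.82, 2.82]. Speed limits (rad/s): [2.22, 2.22, 3.01, 3.01, 3.14, 3.14, 3.14].

INTERFACE

Orientations are given as a unit quaternion [x, y, z, w].
In Python, from bench import bot, command_gripper, kinematics, viewer, workorder, readout gives the robot as it stands. The module is installed in compiled form; this text tells all that it offers. Calls block until the motion is done:
- bot.goto(position, orientation): joint-space move of the TCP to a pose.
- bot.move_linear(position, orientation=None, speed=0.15, f_stop=None): straight line of the TCP; orientation=None keeps the orientation; speed is the mean speed in m/s. With f_stop (N) it stops when the force on the tool has changed by that much, and returns True; else False.
- bot.move_j(angles): joint-space move.
- command_gripper(opening): opening from 0.0 (shut) to 1.0 (fully open); the grip force is fixed at half the most; returns when the fingers have stopped.
- bot.sleep(seconds).
- kinematics.inverse_kinematics(position, orientation): joint angles nearest the present ones, or None.
- viewer.get_image(name): name is "side" or "top" or "wrist"; returns a dict with "image" (480x640x3 uint8, blue, green, red), "range_z" (480x640 float32, m along the optical axis (not along the pixel's ray), 0 where there is no reading), "mtx" (3x3 intrinsics, pixels), "extrinsics" (4x4, takes a point from world to camera coordinates). Camera axes: x right, y down, z forward; pixel columns grow to the right and rows downward; lengths in m; the calibration is good to about 2 mm. A picture is of the moment at which its call begins.
A pose or a line that the arm cannot do raises bot.MotionError and nothing moves.
- workorder.job_done(): hands the job in, once; it reports no verdict.
Trained networks look in a picture, given as the dict that the camera call returned (one of the last four; its "shot" number tells which), for a name from the list of things; names that differ only in an ending like _2 or _b are one class to them, and where a whole thing is asked for, a point or a joint stands for the part that bears it (a point fixed in the world has none). Each returns a list of dicts, best first, with "confidence" (0 to 1); they miss things now and then, are a little off and sometimes report something else, mostly with a low value. They report only what shows in the picture. A call takes as long as a camera call. They do not tell look-alikes from the thing itself.
- viewer.search_frame(picture, name): "uv" ([column, row] in pixels, amid what is visible of it).
- viewer.cut_out(picture, name): "region" (480x640 bool, what is visible of it) and "uv" ([column, row] in pixels, amid what is visible of it).
- viewer.spot_point(picture, name): "uv" ([column, row] in pixels: a listed point, or the origin of a listed thing).
Readings, each from a call of its own:
- readout.read_time_s(): time.
- readout.read_qpos(): joint angles.
- readout.read_joint_velocities(): joint speeds.
- readout.read_joint_efforts(): joint torques, N m.
- readout.read_eef_pos(): TCP position.
- readout.read_tcp_rot(): TCP orientation.
- readout.read_force(): force on the tool from outside, world axes, zero at the start.
- readout.read_ft_torque(): the same for the moment, N m.
- readout.read_grip_width(): opening from 0.0 (shut) to 1.0 (fully open).
Only numpy, scipy, OpenCV 4.12 (cv2) and the standard library are available. Lean on these libraries where they do the work, as an engineer would, in place of code of your own. Each camera call takes 0.05 s, during which the arm holds its last target.

## Working session

There is one attempt and no reset: what is moved stays moved. The work goes in short steps, each a Python script; the robot and the scene stay as the last script left them, time stands still between calls to the robot, and variables do not carry over. Pictures are saved under pics/ and viewed, and the job is handed in when it is done.

```bash
mkdir -p pics; cat > h.py <<'E'
import numpy as np, cv2
from bench import bot, command_gripper, kinematics, viewer, workorder, readout
def back(p,uv,z=None):
    u,v=uv; 
    if z is None:
        r=p["range_z"][int(v)-2:int(v)+3,int(u)-2:int(u)+3]; r=r[r>0]; z=np.median(r) if r.size else np.nan
    c=np.linalg.inv(p["mtx"])@np.array([u,v,1.])*z
    return (np.linalg.inv(p["extrinsics"])@np.r_[c,1])[:3]
def proj(p,X):
    c=p["extrinsics"]@np.r_[X,1]; q=p["mtx"]@c[:3]; return q[:2]/q[2]
np.set_printoptions(precision=4,suppress=True)
E
python3 - <<'E'
from h import *
for n in ["side","top","wrist"]:
    p=viewer.get_image(n); cv2.imwrite(f"pics/{n}0.png",p["image"])
    np.savez(f"{n}0.npz",**{k:p[k] for k in("image","range_z","mtx","extrinsics")})
    print(n,"cam at",np.linalg.inv(p["extrinsics"])[:3,3])
    for k in ["pole","pole_grip","hook_seat","hook_tip","ring","stand","stand_rest","bin","basket","scale","foam_box"]:
        try:
            for d in viewer.spot_point(p,k)[:4]: print(k,np.round(d["uv"]),round(d["confidence"],2),back(p,d["uv"]))
        except Exception as e: print(k,e)
print(readout.read_time_s())
E
```

```text
side cam at [-0.0928  0.9187  1.0619]
pole [368. 218.] 0.89 [ 0.5168 -0.2447  0.1063]
pole [420. 261.] 0.54 [ 0.3211 -0.256   0.0129]
pole_grip [366. 223.] 0.78 [ 0.5195 -0.2388  0.0908]
pole_grip [421. 264.] 0.53 [ 0.3123 -0.2432  0.0146]
hook_seat [350. 176.] 0.63 [ 0.6255 -0.3024  0.2011]
hook_seat [366. 220.] 0.62 [ 0.5228 -0.2413  0.0981]
hook_seat [454. 273.] 0.6 [ 0.2133 -0.2881 -0.0031]
hook_tip [351. 185.] 0.82 [ 0.6822 -0.4083  0.089 ]
hook_tip [445. 267.] 0.8 [ 0.25   -0.2972 -0.0041]
hook_tip [185. 379.] 0.6 [0.5395 0.5325 0.1041]
ring [248. 204.] 0.76 [0.7081 0.1061 0.2838]
stand [363. 236.] 0.88 [ 0.5268 -0.2394  0.0322]
stand [301. 208.] 0.72 [ 0.8133 -0.277   0.007 ]
stand_rest [309. 188.] 0.88 [ 0.8763 -0.4136 -0.0016]
stand_rest [367. 219.] 0.61 [ 0.5181 -0.2433  0.1058]
bin [282. 289.] 0.85 [0.6025 0.1015 0.0124]
bin [353. 174.] 0.2 [ 0.6157 -0.2985  0.2141]
basket [429. 206.] 0.9 [ 0.4018 -0.4766  0.0742]
scale [187. 378.] 0.64 [0.5388 0.5284 0.1034]
scale [365. 221.] 0.46 [ 0.5236 -0.2402  0.0975]
foam_box [350. 186.] 0.71 [ 0.7516 -0.5183  0.0014]
foam_box [268.
[... 219 characters left out ...]
]
pole_grip [400. 252.] 0.69 [ 0.5181 -0.2512  0.1138]
hook_seat [425. 214.] 0.75 [ 0.6068 -0.3003  0.2194]
hook_seat [397. 361.] 0.74 [ 0.2201 -0.2563  0.002 ]
hook_seat [403. 250.] 0.55 [ 0.5228 -0.2558  0.1233]
hook_tip [401. 356.] 0.96 [ 0.2349 -0.2673  0.0008]
hook_tip [419. 216.] 0.93 [ 0.6372 -0.3222  0.0022]
ring [264. 170.] 0.72 [0.7048 0.1105 0.2635]
stand [409. 159.] 0.93 [ 0.8061 -0.2937  0.0083]
stand [403. 249.] 0.59 [ 0.5256 -0.2569  0.1252]
stand_rest [403. 252.] 0.87 [ 0.5186 -0.2567  0.1204]
bin [278. 224.] 0.68 [0.5939 0.0826 0.0991]
basket [507. 288.] 0.56 [ 0.4301 -0.5741  0.0054]
foam_box [137. 314.] 0.69 [0.3439 0.4418 0.1506]
wrist cam at [ 0.2467 -0.6325  0.3728]
1.8
```

View pics/side0.png

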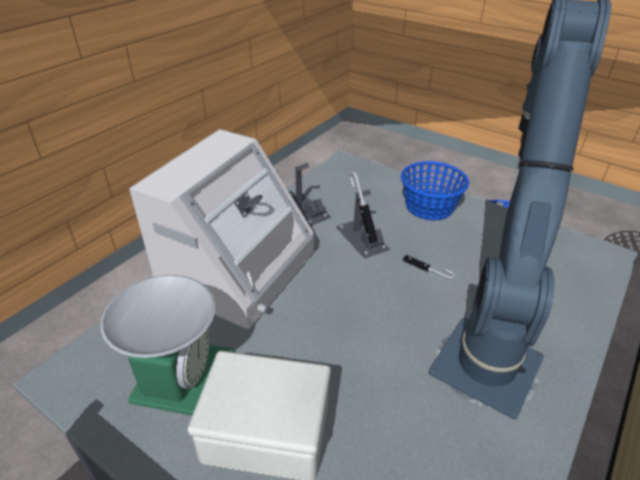

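View pics/top0.png

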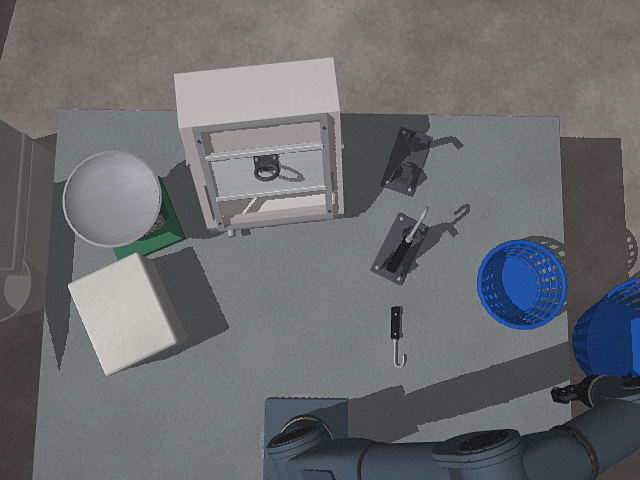

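```bash
python3 - <<'E'
import cv2,numpy as np
a=cv2.imread('pics/side0.png')[130:330,230:510]
b=cv2.imread('pics/top0.png')[130:400,220:500]
cv2.imwrite('pics/c1.png',cv2.resize(a,None,fx=2.85,fy=2.85,interpolation=cv2.INTER_CUBIC))
cv2.imwrite('pics/c2.png',cv2.resize(b,None,fx=2.2,fy=2.2,interpolation=cv2.INTER_CUBIC))
E
```

```text
(no output)
```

View pics/c1.png

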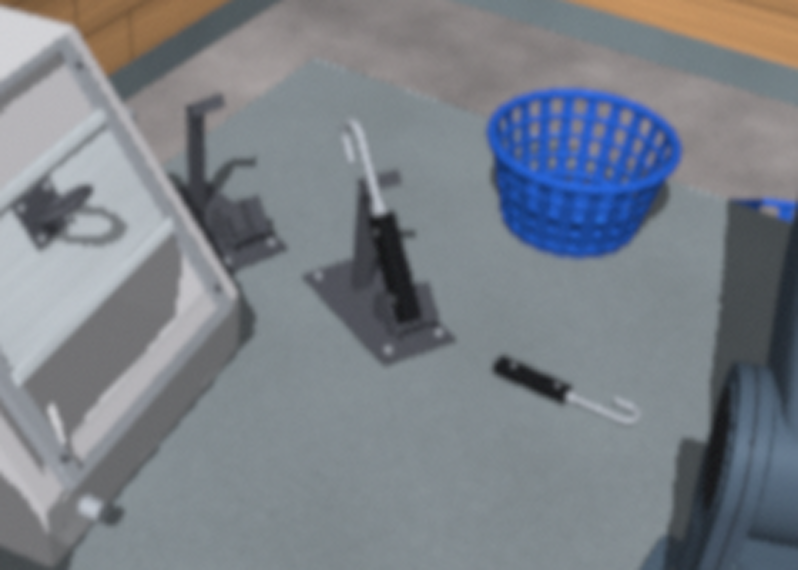

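View pics/c2.png

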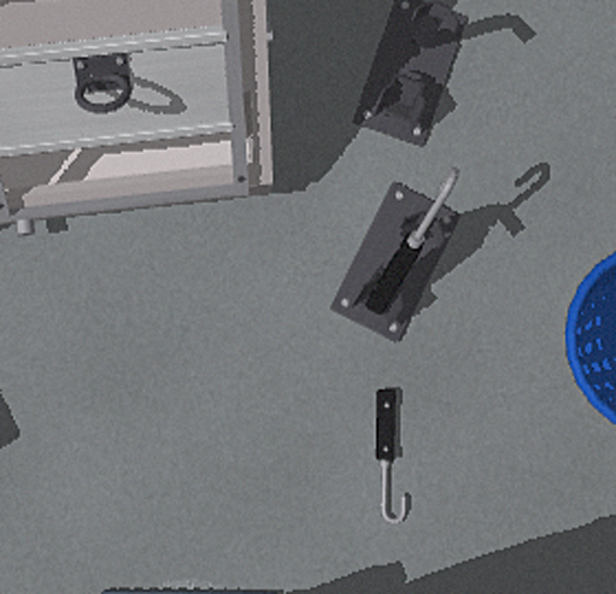

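The job pole is the large one in the near stand, top image (405,248) and side image (365,215). Its look-alike is the small hook lying at top (397,335) and side (428,266). The near stand, top (402,250), is the one meant, and the empty stand at top (407,160) is the look-alike. The ring is at top (266,168) and side (250,206). Next I'll fit poses.

```bash
cat > fit.py <<'E'
from h import *
def cloud(p,st=1):
    z=p["range_z"]; v,u=np.nonzero(z>0); zz=z[v,u]
    c=(np.linalg.inv(p["mtx"])@np.vstack([u,v,np.ones_like(u)]).astype(float))*zz
    return (np.linalg.inv(p["extrinsics"])@np.vstack([c,np.ones(len(u))]))[:3].T,u,v
E
python3 - <<'E'
from fit import *
for n in["top","side"]:
    p=dict(np.load(f"{n}0.npz")); P,u,v=cloud(p); col=p["image"][v,u].astype(int)
    near=(abs(P[:,0]-.53)<.2)&(abs(P[:,1]+.25)<.2)
    m=(abs(P[:,2]-.37)<.008)&(P[:,0]>.55)&(abs(P[:,1]-.1)<.35)
    print(n,"bin top",m.sum(),np.median(P[m,2]),cv2.minAreaRect(P[m,:2].astype(np.float32)))
    # slope plane
    m=(P[:,2]>.11)&(P[:,2]<.36)&(P[:,0]>.55)&(P[:,0]<.9)&(P[:,1]>-.15)&(P[:,1]<.3)
    Q=P[m]
    best=None; rng=np.random.default_rng(0)
    for yaw in np.radians(np.arange(-30,30,.5)):
        n_=np.array([-np.sin(np.radians(55))*np.cos(yaw),-np.sin(np.radians(55))*np.sin(yaw),np.cos(np.radians(55))])
        d=Q@n_; hh,e=np.histogram(d,bins=np.arange(d.min(),d.max(),.004)); 
        if best is None or hh.max()>best[0]: best=(hh.max(),np.degrees(yaw),e[hh.argmax()])
    print("slope",best)
    print("floor z",np.median(P[(abs(P[:,0]-.4)<.05)&(abs(P[:,1])<.1),2]))
    g=near&(P[:,0]<.68)&(P[:,2]>.015)&(P[:,2]<.3)
    b=g&(P[:,2]>.04)
    print("pole pts",b.sum())
E
```

```text
top bin top 9592 0.370053047295813 ((0.8516392707824707, 0.12386183440685272), (0.16513663530349731, 0.38105684518814087), 7.130380153656006)
slope (np.int64(2663), np.float64(7.499999999999999), np.float64(-0.4499280569186146))
floor z 9.919353782805729e-06
pole pts 1207
side bin top 4320 0.3707421390288197 ((1.3652983903884888, 0.047302812337875366), (0.4058903753757477, 1.2768003940582275), 81.14407348632812)
slope (np.int64(2133), np.float64(7.499999999999999), np.float64(-0.45030138233927))
floor z -0.00042837190689115623
pole pts 1182
```

```bash
python3 - <<'E'
from fit import *
# live networks: cut out
p=viewer.get_image("top"); 
for k in["stand","pole","ring"]:
    for d in viewer.cut_out(p,k)[:3]:
        r=d["region"]; P=[]
        vs,us=np.nonzero(r); z=p["range_z"][vs,us]; ok=z>0
        c=np.linalg.inv(p["mtx"])@np.vstack([us[ok],vs[ok],np.ones(ok.sum())])*z[ok]
        W=(np.linalg.inv(p["extrinsics"])@np.vstack([c,np.ones(ok.sum())]))[:3].T
        print(k,round(d["confidence"],2),np.round(d["uv"]),r.sum(),W.min(0),W.max(0))
        if k=="stand":
            rr=r.copy(); zz=.008
            # rays onto plane z=.006
            C=np.linalg.inv(p["extrinsics"]); o=C[:3,3]
            dr=(C[:3,:3]@np.linalg.inv(p["mtx"])@np.vstack([us,vs,np.ones(len(us))])).T
            X=o+dr*((zz-o[2])/dr[:,2])[:,None]
            print(cv2.minAreaRect(X[:,:2].astype(np.float32)))
        if k=="pole":
            q=W-W.mean(0); print("dir",np.linalg.svd(q)[2][0] if len(q)<3000 else 0)
E
```

```text
stand 0.98 [408. 160.] 2176 [ 0.6981 -0.3606 -0.0098] [ 0.9078 -0.2098  0.1839]
((0.8033151626586914, -0.28524962067604065), (0.10129494965076447, 0.19928912818431854), 71.20723724365234)
stand 0.75 [402. 247.] 1936 [ 0.4355 -0.3471 -0.0105] [ 0.6424 -0.1805  0.196 ]
((0.5402185320854187, -0.26507768034935), (0.10506752878427505, 0.1939852386713028), 63.66508102416992)
stand 0.67 [120. 206.] 9243 [ 0.4982  0.3585 -0.0068] [0.8107 0.62   0.2464]
((0.6543681621551514, 0.557966947555542), (0.3368186354637146, 0.29360586404800415), 24.70587921142578)
pole 0.98 [403. 246.] 557 [ 0.4697 -0.329  -0.0029] [ 0.6509 -0.2201  0.2253]
dir [-0.5376  0.2612 -0.8017]
pole 0.88 [395. 330.] 374 [ 0.2036 -0.2752 -0.0016] [ 0.3723 -0.2365  0.0286]
dir [-0.9975 -0.0587 -0.0381]
pole 0.55 [398. 248.] 1759 [ 0.4408 -0.3454 -0.0056] [ 0.6424 -0.1837  0.184 ]
dir [-0.9063  0.4101 -0.1019]
ring 0.75 [264. 169.] 5530 [ 0.637  -0.0428  0.036 ] [0.7694 0.2537 0.3211]
```

```bash
cat >> h.py <<'E'
from scipy.spatial.transform import Rotation as Rn
U=np.array([.5736,0,.8192]); N=np.array([-.8192,0,.5736])
def Rz(d): return Rn.from_euler('z',d,degrees=True).as_matrix()
def toolR(yaw,a=35,flip=1):
    x=np.array([0,flip,0.]); a=np.radians(a); z=np.array([np.sin(a),0,-np.cos(a)])
    return Rz(yaw)@np.column_stack([x,np.cross(z,x),z])
def tq(R): return Rn.from_matrix(R).as_quat()
def tcp(grip,R): return np.asarray(grip)+R[:,2]*.019   # grasp pt at grip
def ik(P,R): 
    return kinematics.inverse_kinematics(list(P),list(tq(R)))
E
python3 - <<'E'
from h import *
yawS,yawB=-26.2,7.1
c=np.array([.540,-.265,0]); g=c+Rz(yawS)@[-.02,0,.095]; print("grip",g)
b=np.array([.6061,.0932,0])
for a in(28,35,40):
  for f in(1,-1):
    R=toolR(yawS,a,f); 
    out=[ik(tcp(g,R),R),ik(tcp(g,R)-.12*R[:,2],R),ik(tcp(g+[0,0,.15],R),R)]
    R=toolR(yawB,a,f)
    for s in(0,.14):
        for e in (0,.06):
            gr=b+Rz(yawB)@(np.array([.033,0,.216])+(s+e)*U+.027*N-.15*U+.018*N)
            out.append(ik(tcp(gr,R),R))
    print(a,f,[None if q is None else np.round(q,2) for q in out])
p=dict(np.load("wrist0.npz")); print(p["extrinsics"],p["mtx"])
E
```

```text
grip [ 0.5221 -0.2562  0.095 ]
28 1 [array([ 1.13,  0.87, -1.29,  2.27,  1.72,  0.94, -0.14]), array([ 0.66,  0.28, -0.42,  2.31,  1.13,  0.21,  0.33]), array([ 0.73,  0.29, -0.48,  2.12,  0.66,  0.35,  0.83]), array([ 0.52,  0.73, -1.29,  2.39,  1.7 ,  0.87, -0.28]), array([ 0.03,  0.38, -0.42,  2.28,  1.47,  0.25, -0.04]), array([-0.43,  0.32,  0.21,  2.1 , -0.03,  0.24,  1.48]), array([ 0.29,  0.36, -0.74,  1.93,  0.7 ,  0.55,  0.8 ])]
28 -1 [array([ 0.48,  0.54, -0.2 ,  2.29,  2.4 ,  0.23,  2.22]), array([ 0.66,  0.28, -0.42,  2.31,  1.13,  0.21, -2.81]), array([ 0.2 ,  0.27,  0.19,  2.14, -0.02,  0.26, -1.64]), array([-0.16,  0.44, -0.2 ,  2.41,  2.4 ,  0.26,  2.15]), None, array([-0.24,  0.31, -0.04,  2.1 ,  0.32,  0.26, -2.01]), array([ 0.01,  0.31, -0.36,  1.94,  0.44,  0.46, -2.1 ])]
35 1 [array([ 1.12,  0.9 , -1.29,  2.38,  1.95,  1.02, -0.36]), array([ 0.81,  0.31, -0.65,  2.45,  2.07,  0.35, -0.64]), array([ 0.67,  0.26, -0.42,  2.23,  1.29,  0.21,  0.19]), None, array([ 0.55,  0.65, -1.29,  2.37,  1.77,  0.82, -0.31]), array([ 0.04,  0.31, -0.42,  2.2 ,  1.39,  0.24,  0.
[... 313 characters left out ...]
2.39])]
40 1 [None, None, array([ 0.46,  0.25, -0.16,  2.31,  2.29,  0.17, -0.82]), None, array([ 0.53,  0.67, -1.29,  2.44,  1.95,  0.91, -0.49]), array([ 0.6 ,  0.55, -1.29,  2.26,  1.71,  0.73, -0.19]), array([ 0.05,  0.28, -0.42,  2.13,  1.34,  0.24,  0.14])]
40 -1 [None, None, array([ 0.49,  0.25, -0.2 ,  2.31,  2.24,  0.18,  2.37]), None, array([ 0.15,  0.44, -0.63,  2.45,  2.32,  0.56,  2.24]), array([-0.14,  0.3 , -0.2 ,  2.28,  2.2 ,  0.22,  2.39]), None]
[[ 0.2684 -0.9633 -0.0007 -0.6752]
 [-0.928  -0.2587  0.268  -0.0346]
 [-0.2584 -0.0713 -0.9634  0.3778]
 [ 0.      0.      0.      1.    ]] [[345.5758   0.     317.4673]
 [  0.     345.5758 238.4476]
 [  0.       0.       1.    ]]
```

View pics/wrist0.png

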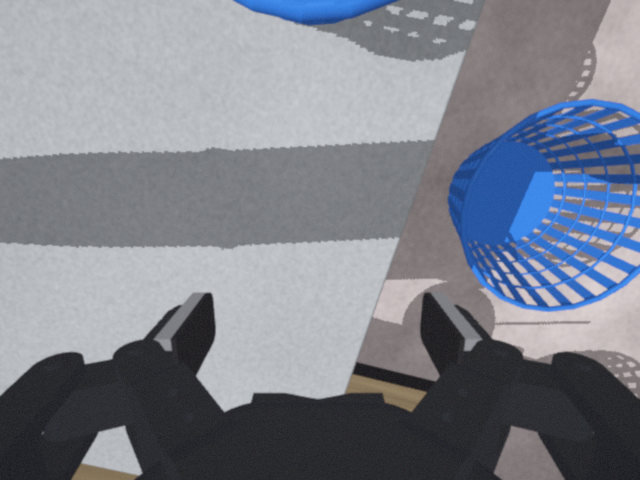

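```bash
python3 - <<'E'
from fit import *
b=np.array([.6061,.0932,0]); yaw=7.1
ps=dict(np.load("side0.npz")); pt=dict(np.load("top0.npz"))
# triangulate
A=[];B=[]
for p,uv in((ps,(248,204)),(pt,(264,170))):
    M=p["mtx"]@p["extrinsics"][:3]
    for i in(0,1):
        r=uv[i]*M[2]-M[i]; A.append(r[:3]);B.append(-r[3])
X=np.linalg.lstsq(np.array(A),np.array(B),rcond=None)[0]; print("tri",X, "bin frame",Rz(yaw).T@(X-b))
# dark ring points in bin frame, slope coords relative to shut ring
for n,p in(("side",ps),("top",pt)):
    P,u,v=cloud(p); c=p["image"][v,u].astype(int); L=(P-b)@Rz(yaw)
    d=L-np.array([.033,0,.216]); s=d@U; z=d@N; y=L[:,1]
    m=(abs(y)<.07)&(s>-.02)&(s<.25)&(z>-.03)&(z<.06)
    pl=(abs(y)>.05)&(abs(y)<.1)&(s>0)&(s<.2)&(abs(z)<.08)
    h,e=np.histogram(z[pl],bins=np.arange(-.08,.08,.005)); print(n,"face hist",dict(zip(np.round(e,3),h)))
    dk=m&(c.sum(1)<200)&(z>-.022)
    print(n,dk.sum(),"s",np.percentile(s[dk],[2,10,50,90,98]),"y",np.percentile(y[dk],[2,10,50,90,98]),"z",np.percentile(z[dk],[2,50,98]))
    uv=np.array([u[dk],v[dk]]); print(uv.min(1),uv.max(1))
    for s0 in(.06,.08,.1,.12,.14): print(s0,proj(p,b+Rz(yaw)@(np.array([.033,0,.216])+s0*U)),end=' ')
    print()
for n,p,(r0,r1,c0,c1) in(("side",ps,(175,235,215,285)),("top",pt,(140,200,230,300))):
    cv2.imwrite(f"pics/ring_{n}.png",cv2.resize(p["image"][r0:r1,c0:c1],None,fx=8,fy=8,interpolation=cv2.INTER_CUBIC))
E
```

```text
tri [0.699  0.1103 0.2879] bin frame [0.0943 0.0055 0.2879]
side face hist {np.float64(-0.08): np.int64(0), np.float64(-0.075): np.int64(0), np.float64(-0.07): np.int64(0), np.float64(-0.065): np.int64(0), np.float64(-0.06): np.int64(0), np.float64(-0.055): np.int64(0), np.float64(-0.05): np.int64(174), np.float64(-0.045): np.int64(430), np.float64(-0.04): np.int64(374), np.float64(-0.035): np.int64(778), np.float64(-0.03): np.int64(169), np.float64(-0.025): np.int64(32), np.float64(-0.02): np.int64(0), np.float64(-0.015): np.int64(0), np.float64(-0.01): np.int64(0), np.float64(-0.005): np.int64(0), np.float64(0.0): np.int64(0), np.float64(0.005): np.int64(0), np.float64(0.01): np.int64(0), np.float64(0.015): np.int64(0), np.float64(0.02): np.int64(0), np.float64(0.025): np.int64(0), np.float64(0.03): np.int64(0), np.float64(0.035): np.int64(0), np.float64(0.04): np.int64(0), np.float64(0.045): np.int64(0), np.float64(0.05): np.int64(0), np.float64(0.055): np.int64(0), np.float64(0.06): np.int64(0), np.float64(0.065): np.int64(0), np.float64(0.07): np.int64(0)}
side 6 s [0.0908 0.091
[... 814 characters left out ...]
.float64(0.005): np.int64(0), np.float64(0.01): np.int64(0), np.float64(0.015): np.int64(0), np.float64(0.02): np.int64(0), np.float64(0.025): np.int64(0), np.float64(0.03): np.int64(0), np.float64(0.035): np.int64(0), np.float64(0.04): np.int64(0), np.float64(0.045): np.int64(0), np.float64(0.05): np.int64(0), np.float64(0.055): np.int64(0), np.float64(0.06): np.int64(0), np.float64(0.065): np.int64(0), np.float64(0.07): np.int64(0)}
top 91 s [0.0916 0.0941 0.0987 0.102  0.1038] y [-0.0321 -0.0293 -0.0073  0.0234  0.027 ] z [-0.0193  0.0071  0.0325]
[254 164] [279 180]
0.06 [267.6277 181.8533] 0.08 [266.6617 175.827 ] 0.1 [265.6763 169.6796] 0.12 [264.6709 163.4073] 0.14 [263.6448 157.0063]
```

```bash
python3 - <<'E'
import cv2,numpy as np
a=cv2.imread('pics/ring_side.png');b=cv2.imread('pics/ring_top.png')
cv2.imwrite('pics/ring_both.png',cv2.resize(np.hstack([a,b]),(800,343)))
E
```

```text
(no output)
```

View pics/ring_both.png

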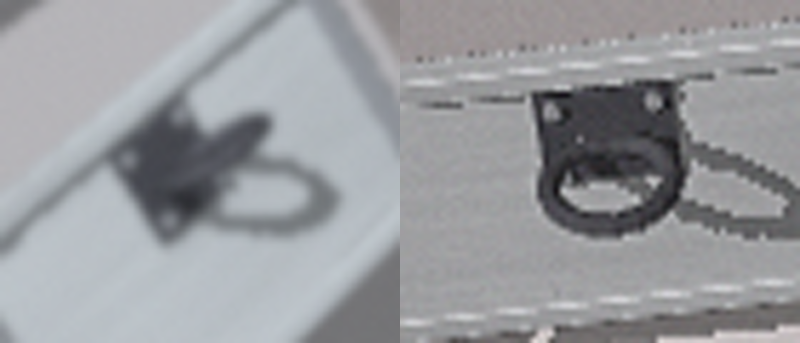

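```bash
python3 - <<'E'
from fit import *
yawS=-26.2; g=np.array([.5221,-.2562,.095]); R=toolR(yawS,27,1)
P=tcp(g,R)-.13*R[:,2]
q0=readout.read_qpos(); q=ik(P,R); print(q)
t=readout.read_time_s(); bot.goto(list(P),list(tq(R))); print(readout.read_time_s()-t,readout.read_qpos(),readout.read_eef_pos())
for n in("wrist","top"):
    p=viewer.get_image(n); cv2.imwrite(f"pics/{n}1.png",p["image"])
    for k in["pole_grip","stand","stand_rest","hook_seat"]:
        for d in viewer.spot_point(p,k)[:2]: print(n,k,np.round(d["uv"]),round(d["confidence"],2),back(p,d["uv"]))
    if n=="wrist":
        Q,u,v=cloud(p); np.savez("wrist1.npz",**{k:p[k] for k in("image","range_z","mtx","extrinsics")})
        for nm,X in(("g",g),("base",g-.08*Rz(yawS)@U),("rod",g+.085*Rz(yawS)@U)): print(nm,proj(p,X))
print(ik(tcp(g,R),R))
E
```

```text
[ 0.5946  0.251  -0.3299  2.2839  0.8036  0.2157  0.652 ]
1.85 [ 0.5955  0.2515 -0.3289  2.2827  0.8032  0.2163  0.6517] [ 0.4769 -0.2352  0.194 ]
wrist pole_grip [322. 234.] 0.84 [ 0.5129 -0.2503  0.1049]
wrist stand [383. 327.] 0.85 [ 0.7577 -0.2789  0.0307]
wrist stand_rest [394. 382.] 0.92 [ 0.8345 -0.2952  0.0696]
g [320.2669 235.5385]
base [319.8617 138.873 ]
rod [320.7609 353.3564]
top pole_grip [402. 251.] 0.97 [ 0.5216 -0.2545  0.1224]
top stand [401. 250.] 0.77 [ 0.5233 -0.2516  0.124 ]
top stand [408. 158.] 0.74 [ 0.8098 -0.2914  0.0081]
top stand_rest [409. 164.] 0.81 [ 0.7938 -0.294   0.0079]
top stand_rest [398. 249.] 0.72 [ 0.5264 -0.2446  0.1124]
top hook_seat [424. 216.] 0.86 [ 0.599  -0.2962  0.219 ]
[ 0.7286  0.5764 -0.5505  2.2712  1.909   0.3712 -0.4072]
```

View pics/wrist1.png

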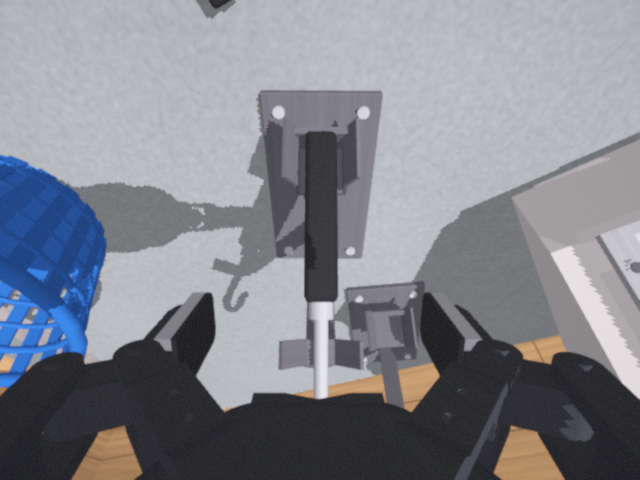

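The view is well aligned: the pole lies along column 320 from rows 132 to 390, and the predicted grip is at (320,235). I'll grasp it now.

```bash
python3 - <<'E'
from fit import *
yawS=-26.2; g=np.array([.5221,-.2562,.095]); R=toolR(yawS,27,1)
P=tcp(g,R)
print("stop",bot.move_linear(list(P),list(tq(R)),speed=.09,f_stop=15))
print(readout.read_eef_pos()-P,readout.read_force(),readout.read_qpos(),readout.read_time_s())
if np.linalg.norm(readout.read_eef_pos()-P)<.005:
    command_gripper(0.0); print(readout.read_grip_width(),readout.read_force(),readout.read_time_s())
for n in("wrist","side"):
    p=viewer.get_image(n); cv2.imwrite(f"pics/{n}2.png",p["image"])
E
```

```text
stop False
[0.     0.     0.0005] [0.4719 0.6142 0.4066] [ 0.6815  0.564  -0.4808  2.273   1.9565  0.3343 -0.4599] 5.9667
0.2739667349464104 [-2.6454  1.7382  4.8433] 6.5583
```

View pics/wrist2.png

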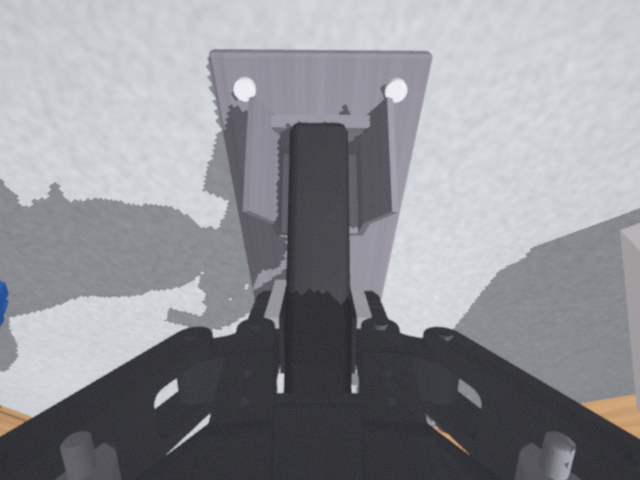

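View pics/side2.png

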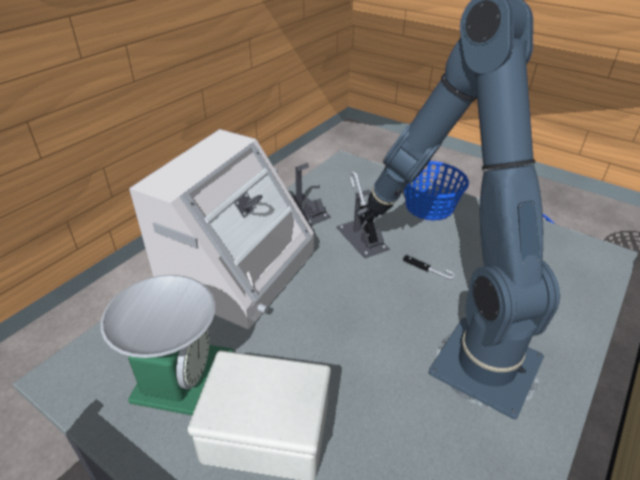

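The handle is gripped, with pads at about (318,340) and an opening of about 23 mm. Next I'll lift straight up and test the approach poses.

```bash
cat >> h.py <<'E'
yawS,yawB=-26.2,7.1
G0=np.array([.5221,-.2562,.095]); RS=toolR(yawS,27,1); RB=toolR(yawB,27,1)
B0=np.array([.6061,.0932,0]); YR=-.0025
def gB(s,out=0):  # grip pos such that seat on ring bar with hatch at s, offset out along N
    return B0+Rz(yawB)@(np.array([.033,YR,.216])+s*U+(.027+.018+out)*N-.15*U)
E
python3 - <<'E'
from h import *
P=tcp(G0+[0,0,.13],RS)
bot.move_linear(list(P),list(tq(RS)),speed=.12)
print(readout.read_qpos(),readout.read_eef_pos()-P,readout.read_force(),readout.read_time_s())
for s,o in((.094+.07,.09),(.094+.07,0),(.094,0),(0,0),(0.06,0),(.06,.09)):
    print(s,o,gB(s,o),ik(tcp(gB(s,o),RB),RB))
p=viewer.get_image("side"); cv2.imwrite("pics/side3.png",p["image"])
E
```

```text
[ 0.8173  0.3374 -0.6158  2.1299  0.8385  0.3734  0.6517] [-0.0002  0.0001 -0.0005] [ 0.464   0.5032 -2.418 ] 8.3667
0.164 0.09 [0.5374 0.0821 0.3049] [ 0.6026  0.2312 -1.0641  2.076   0.6327  0.5738  0.8183]
0.164 0 [0.6105 0.0912 0.2533] [ 0.3686  0.3941 -0.8536  2.0059  0.8582  0.5494  0.6411]
0.094 0 [0.5707 0.0863 0.1959] [ 0.2209  0.3878 -0.6577  2.1763  1.11    0.3729  0.3505]
0 0 [0.5172 0.0796 0.1189] [ 0.5342  0.731  -1.2919  2.3775  1.665   0.857  -0.2393]
0.06 0 [0.5513 0.0839 0.1681] [ 0.0015  0.3786 -0.3719  2.2611  1.3323  0.2271  0.1072]
0.06 0.09 [0.4782 0.0747 0.2197] [ 0.3405  0.225  -0.781   2.3399  1.0268  0.3261  0.3673]
```

View pics/side3.png

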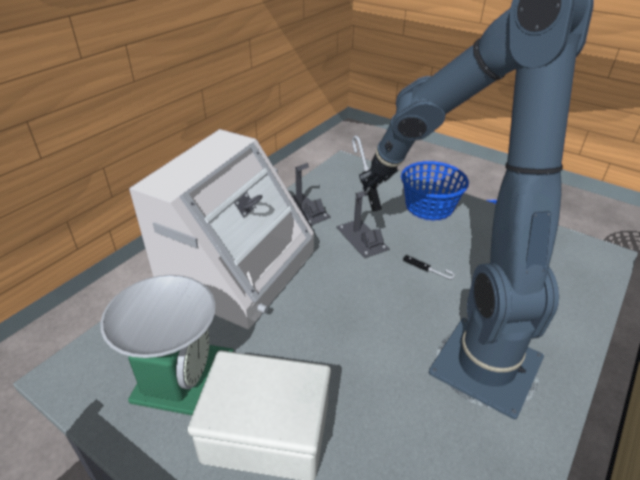

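```bash
python3 - <<'E'
from h import *
P=tcp(gB(.164,.09),RB)
bot.goto(list(P),list(tq(RB)))
print(readout.read_qpos(),readout.read_eef_pos()-P,readout.read_force(),readout.read_time_s())
for s,o in((.164,0),(.094,0),(0,0),(0.06,0),(.06,.09)):
    print(s,o,ik(tcp(gB(s,o),RB),RB))
for n in("side","top"):
    p=viewer.get_image(n); cv2.imwrite(f"pics/{n}4.png",p["image"])
    g=gB(.164,.09); Rb=Rz(yawB)
    for nm,X in(("seat",g+Rb@(.15*U-.018*N)),("tip",g+Rb@(.112*U-.036*N)),("bend",g+Rb@(.159*U-.018*N))):print(n,nm,proj(p,X))
    for k in("hook_tip","hook_seat","ring"):
        for d in viewer.spot_point(p,k)[:2]: print(n,k,np.round(d["uv"]),round(d["confidence"],2))
E
```

```text
[ 0.6034  0.2318 -1.0621  2.0764  0.6332  0.574   0.8181] [ 0.0001 -0.0017 -0.0006] [-0.2437 -1.0269 -2.1551] 9.725
0.164 0 [ 0.3948  0.4048 -0.8944  2.0052  0.8843  0.5669  0.6177]
0.094 0 [ 0.2655  0.4    -0.7214  2.1749  1.1403  0.4016  0.3226]
0 0 [-0.0075  0.4535 -0.3919  2.3944  2.0852  0.2975 -0.671 ]
0.06 0 [ 0.1577  0.4044 -0.5856  2.256   1.3769  0.3216  0.0672]
0.06 0.09 [ 0.3534  0.2276 -0.7974  2.3396  1.0337  0.3311  0.3602]
side seat [267.3949 167.3435]
side tip [270.5868 181.9968]
side bend [265.5106 164.2994]
side hook_tip [270. 182.] 0.8
side hook_tip [446. 265.] 0.64
side hook_seat [452. 273.] 0.86
side hook_seat [266. 166.] 0.85
side ring [247. 201.] 0.6
top seat [265.2366 182.0726]
top tip [266.9698 189.1271]
top bend [264.742  179.0626]
top hook_tip [265. 188.] 0.69
top hook_tip [401. 356.] 0.63
top hook_seat [395. 362.] 0.88
top hook_seat [265. 183.] 0.74
top ring [264. 171.] 0.7
top ring [139. 315.] 0.16
```

```bash
python3 - <<'E'
import cv2,numpy as np
a=cv2.resize(cv2.imread('pics/side4.png')[130:280,180:380],None,fx=2,fy=2,interpolation=cv2.INTER_CUBIC)
b=cv2.resize(cv2.imread('pics/top4.png')[100:250,200:400],None,fx=2,fy=2,interpolation=cv2.INTER_CUBIC)
cv2.imwrite('pics/c4.png',np.hstack([a,b]))
E
```

```text
(no output)
```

View pics/c4.png

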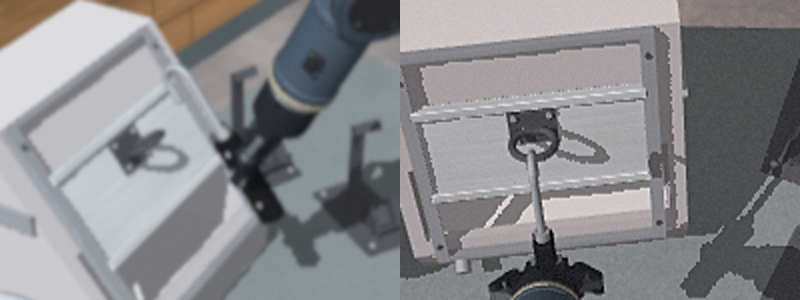

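View pics/side4.png

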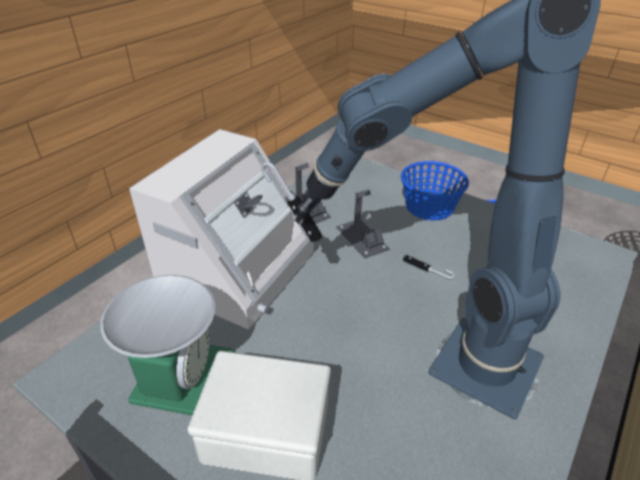

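The hook, at side (266,166), matches the prediction, and the ring is at side (250,203) and top (266,172). The path is also continuous. I'll move in above the ring.

```bash
python3 - <<'E'
from h import *
P=tcp(gB(.164,0),RB)
print(bot.move_linear(list(P),list(tq(RB)),speed=.1,f_stop=12))
print(readout.read_qpos(),readout.read_eef_pos()-P,readout.read_force(),readout.read_time_s())
ims=[]
for n in("side","top"):
    p=viewer.get_image(n); cv2.imwrite(f"pics/{n}5.png",p["image"])
    g=gB(.164,0); Rb=Rz(yawB)
    for nm,X in(("seat",g+Rb@(.15*U-.018*N)),("tip",g+Rb@(.112*U-.036*N)),("bar",g+Rb@(.15*U-.018*N-.07*U))):print(n,nm,proj(p,X))
    for k in("hook_tip","hook_seat","ring"):
        for d in viewer.spot_point(p,k)[:2]: print(n,k,np.round(d["uv"]),round(d["confidence"],2))
    im=p["image"][150:230,200:300] if n=="side" else p["image"][120:200,220:320]
    ims.append(cv2.resize(im,None,fx=4,fy=4,interpolation=cv2.INTER_CUBIC))
cv2.imwrite("pics/c5.png",np.hstack(ims))
E
```

```text
False
[ 0.3932  0.4031 -0.8919  2.0056  0.8819  0.5655  0.6198] [-0.0003  0.0001  0.0003] [ 0.5236  0.5422 -1.8775] 11.175
side seat [245.0191 177.3955]
side tip [248.4653 191.2229]
side bar [259.1206 199.4242]
side hook_tip [442. 265.] 0.88
side hook_tip [248. 189.] 0.87
side hook_seat [452. 274.] 0.84
side hook_seat [245. 178.] 0.81
side ring [248. 204.] 0.63
side ring [282. 290.] 0.56
top seat [263.8361 156.3325]
top tip [265.5354 163.8069]
top bar [267.4178 178.7435]
top hook_tip [264. 164.] 0.68
top hook_tip [404. 358.] 0.58
top hook_seat [264. 156.] 0.68
top hook_seat [397. 365.] 0.66
top ring [265. 169.] 0.86
```

View pics/c5.png

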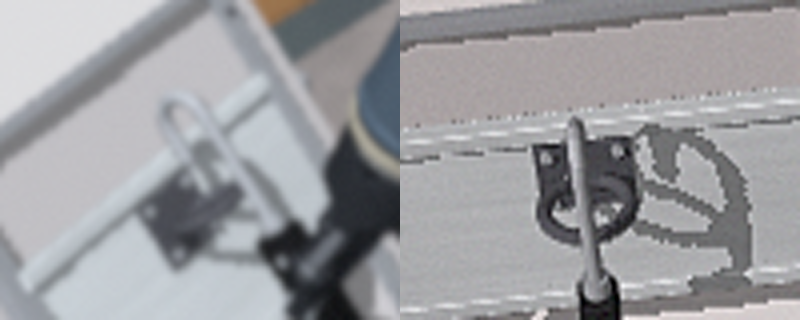

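```bash
python3 - <<'E'
from h import *
P=tcp(gB(.100,0),RB)
print(bot.move_linear(list(P),list(tq(RB)),speed=.07,f_stop=6))
print(readout.read_eef_pos()-P,readout.read_force(),readout.read_time_s())
ims=[]
for n in("side","top"):
    p=viewer.get_image(n)
    im=p["image"][150:230,200:300] if n=="side" else p["image"][120:200,220:320]
    ims.append(cv2.resize(im,None,fx=4,fy=4,interpolation=cv2.INTER_CUBIC))
cv2.imwrite("pics/c6.png",np.hstack(ims))
E
```

```text
False
[0.0003 0.0002 0.0003] [ 0.8572  0.0169 -3.1675] 12.6417
```

View pics/c6.png

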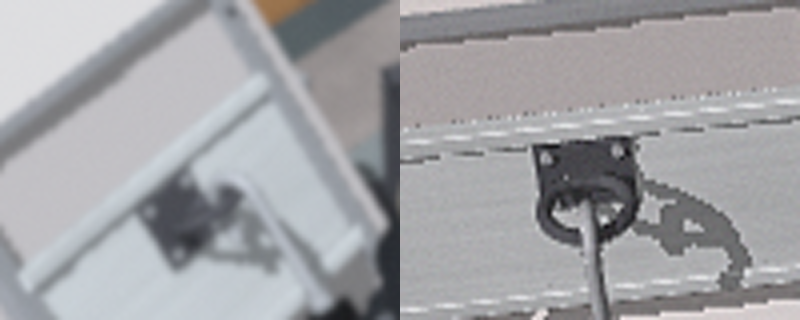

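The bend is over the ring's outer bar, at side px (257,197), with the free end inside the hole. I'll pull it shut.

```bash
python3 - <<'E'
from h import *
def S(): return ((Rz(yawB).T@(readout.read_eef_pos()-RB[:,2]*.019-gB(0))))@U
for s,fs in((.02,18),(-.006,12)):
    P=tcp(gB(s,0),RB)
    print(bot.move_linear(list(P),list(tq(RB)),speed=.07,f_stop=fs))
    print(S(),readout.read_force(),readout.read_time_s())
print(readout.read_qpos())
ims=[]
for n in("side","top"):
    p=viewer.get_image(n); cv2.imwrite(f"pics/{n}7.png",p["image"])
    im=p["image"][170:330,200:400] if n=="side" else p["image"][120:280,200:400]
    ims.append(cv2.resize(im,None,fx=2,fy=2,interpolation=cv2.INTER_CUBIC))
    for d in viewer.spot_point(p,"ring")[:2]: print(d["uv"],d["confidence"],"shut pred",proj(p,B0+Rz(yawB)@[.033,YR,.216]))
cv2.imwrite("pics/c7.png",np.hstack(ims))
E
```

```text
False
0.020063876927712172 [-0.0825 -0.3729 -1.4636] 14.0333
True
-0.00024229611190241968 [ 3.3562 -0.6333  2.1552] 14.4083
[ 0.2176  0.5101 -0.7197  2.3909  1.8831  0.4578 -0.467 ]
[269.1, 229.3] 0.96 shut pred [270.843  229.9896]
[271.6, 199.0] 0.89 shut pred [271.3855 199.1358]
[271.4, 215.1] 0.17 shut pred [271.3855 199.1358]
```

View pics/c7.png

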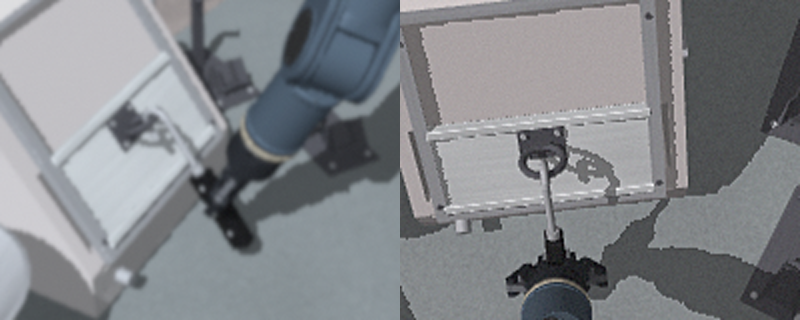

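```bash
python3 - <<'E'
from h import *
def S(): return ((Rz(yawB).T@(readout.read_eef_pos()-RB[:,2]*.019-gB(0))))@U
P=tcp(gB(-.007,0),RB)
print(bot.move_linear(list(P),list(tq(RB)),speed=.02,f_stop=25))
print(S(),readout.read_force(),readout.read_grip_width(),readout.read_time_s())
P=tcp(gB(.002,0),RB); bot.move_linear(list(P),list(tq(RB)),speed=.03)
print(S(),readout.read_force())
ims=[]
for n in("side","top"):
    p=viewer.get_image(n)
    for d in viewer.spot_point(p,"ring")[:1]: print(d["uv"],d["confidence"])
    im=p["image"][190:270,230:330] if n=="side" else p["image"][150:230,220:320]
    ims.append(cv2.resize(im,None,fx=4,fy=4,interpolation=cv2.INTER_CUBIC))
cv2.imwrite("pics/c8.png",np.hstack(ims))
E
```

```text
False
-0.0006898424225909828 [13.0964 -0.4975 15.6424] 0.27221194455024583 15.0167
0.0011185359814435375 [ 0.477  -1.0118 -1.8573]
[270.8, 231.2] 0.73
[268.3, 197.7] 0.72
```

View pics/c8.png

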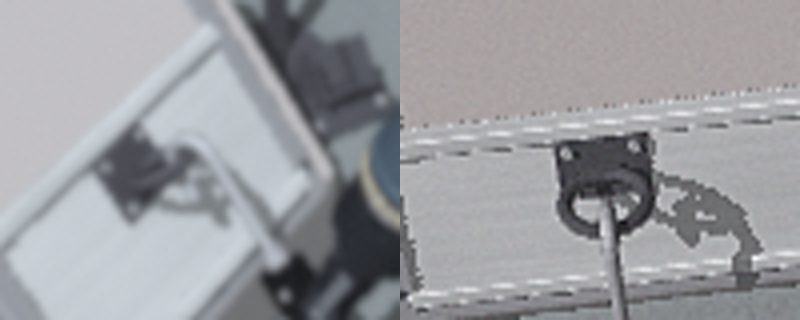

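It reached a firm stop at s≈0 with 20 N. Now I'll unhook: up the slope, then out.

```bash
python3 - <<'E'
from h import *
for s,o,fs in((.068,0,5),(.068,.10,None)):
    P=tcp(gB(s,o),RB)
    print(bot.move_linear(list(P),list(tq(RB)),speed=.09,f_stop=fs))
    print(readout.read_eef_pos()-P,readout.read_force(),readout.read_time_s())
ims=[]
for n in("side","top"):
    p=viewer.get_image(n); cv2.imwrite(f"pics/{n}9.png",p["image"])
    g=gB(.068,.10); Rb=Rz(yawB)
    for nm,X in(("seat",g+Rb@(.15*U-.018*N)),("tip",g+Rb@(.112*U-.036*N))):print(n,nm,proj(p,X))
    for k in("hook_tip","hook_seat","ring"):
        for d in viewer.spot_point(p,k)[:2]: print(n,k,np.round(d["uv"]),round(d["confidence"],2))
    im=p["image"][130:290,200:400] if n=="side" else p["image"][120:280,200:400]
    ims.append(cv2.resize(im,None,fx=2,fy=2,interpolation=cv2.INTER_CUBIC))
cv2.imwrite("pics/c9.png",np.hstack(ims))
P=tcp(G0+[0,0,.13],RS); print(ik(P,RS),ik(tcp(G0,RS),RS),readout.read_qpos())
E
```

```text
False
[-0.0004 -0.0002 -0.0004] [-0.8441  0.3954 -2.5738] 16.55
False
[ 0.0001 -0.     -0.0001] [ 0.8791  0.3202 -2.3543] 17.8083
side seat [289.6407 198.0038]
side tip [292.3716 211.8386]
side hook_tip [446. 267.] 0.89
side hook_tip [287. 212.] 0.87
side hook_seat [286. 198.] 0.9
side hook_seat [454. 272.] 0.73
side ring [266. 229.] 0.96
top seat [270.4018 215.418 ]
top tip [271.9148 221.2338]
top hook_tip [402. 355.] 0.81
top hook_tip [268. 222.] 0.78
top hook_seat [395. 361.] 0.96
top hook_seat [269. 216.] 0.55
top ring [272. 196.] 0.88
top ring [399. 247.] 0.3
[ 0.7521  0.3246 -0.5276  2.1315  0.7721  0.3457  0.7155] [ 0.8921  0.6379 -0.8055  2.2657  1.7902  0.5245 -0.2672] [ 0.3454  0.1911 -0.77    2.3274  0.8828  0.3253  0.5133]
```

View pics/c9.png

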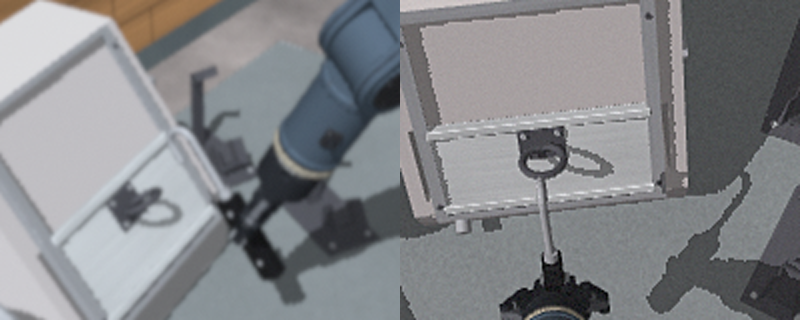

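```bash
python3 - <<'E'
from h import *
P=tcp(G0+[0,0,.13],RS)
bot.goto(list(P),list(tq(RS)))
print(readout.read_eef_pos()-P,readout.read_force(),readout.read_grip_width(),readout.read_time_s())
p0=cv2.imread("pics/side3.png")[140:270,330:430]
p=viewer.get_image("side"); g=G0+[0,0,.13]; Rb=Rz(yawS)
print("seat",proj(p,g+Rb@(.15*U-.018*N)),[np.round(d["uv"]) for d in viewer.spot_point(p,"hook_seat")[:2]])
cv2.imwrite("pics/c10.png",cv2.resize(np.hstack([p0,p["image"][140:270,330:430]]),None,fx=4,fy=4,interpolation=cv2.INTER_CUBIC))
w=viewer.get_image("wrist"); cv2.imwrite("pics/wrist10.png",w["image"])
for l in(-.08,-.04): print(proj(w,g+Rb@(l*U+.016*N)))
for l in (-.08,): print("rest",proj(w,G0+Rb@(l*U)))
E
```

```text
[0.0005 0.0018 0.0002] [ 0.4187  0.8313 -2.7432] 0.2749945967317697 19.475
seat [355.9482 139.6222] [array([353., 140.]), array([452., 273.])]
[315.3422 117.4582]
[315.1264 213.3383]
rest [316.1487  54.7908]
```

View pics/c10.png

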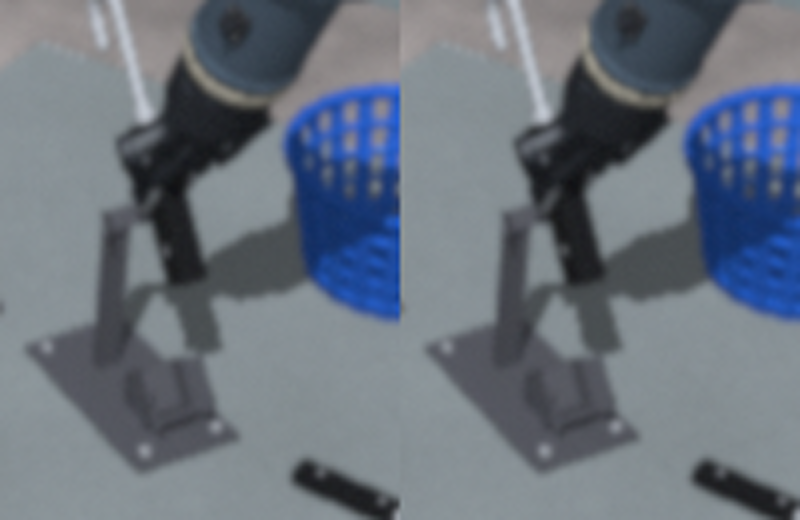

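View pics/wrist10.png

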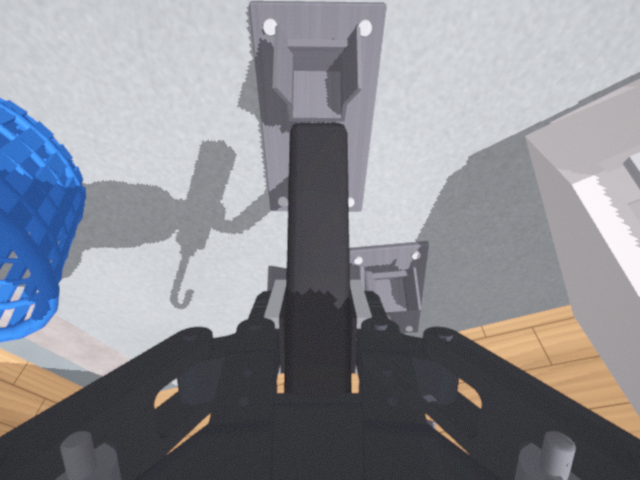

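The pole sits in the grip as it did at grasp: its handle end is at row 123 in both pictures. Lowering it now.

```bash
python3 - <<'E'
from h import *
for dz,sp,fs in((.05,.1,10),(0.0005,.05,12)):
    P=tcp(G0+[0,0,dz],RS)
    print(bot.move_linear(list(P),list(tq(RS)),speed=sp,f_stop=fs),readout.read_eef_pos()-P,readout.read_force(),readout.read_time_s())
w=viewer.get_image("wrist"); p=viewer.get_image("side")
im=np.hstack([cv2.resize(w["image"],(400,300)),cv2.resize(cv2.imread("pics/side2.png")[150:270,330:410],(200,300)),cv2.resize(p["image"][150:270,330:410],(200,300))])
cv2.imwrite("pics/c11.png",im)
E
```

```text
False [0.0001 0.0002 0.    ] [-0.224   0.1422 -1.483 ] 20.825
False [ 0.0002 -0.      0.0004] [ 0.4212  0.1132 -2.3052] 21.9667
```

View pics/c11.png

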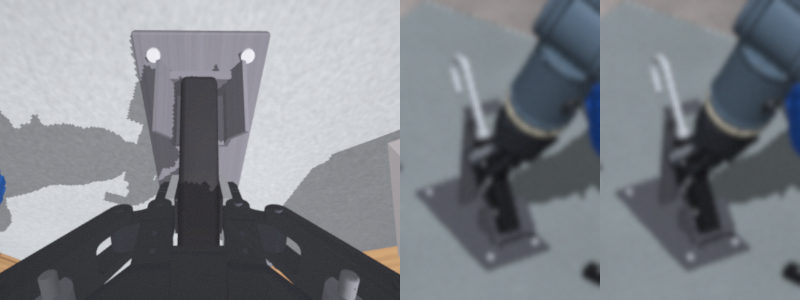

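```bash
python3 - <<'E'
from h import *
P=tcp(G0+[0,0,-.003],RS)
print(bot.move_linear(list(P),list(tq(RS)),speed=.01,f_stop=4),readout.read_eef_pos()-P,readout.read_force())
command_gripper(1.0); bot.sleep(.3); print(readout.read_force(),readout.read_grip_width())
P=readout.read_eef_pos()-.14*RS[:,2]
print(bot.move_linear(list(P),list(tq(RS)),speed=.1,f_stop=10),readout.read_force(),readout.read_time_s())
w=viewer.get_image("wrist"); p=viewer.get_image("side"); t=viewer.get_image("top")
for l in(-.08,0,.05): print(proj(w,G0+Rz(yawS)@(l*U+.016*N)))
for n,i in(("wrist12",w),("side12",p),("top12",t)): cv2.imwrite(f"pics/{n}.png",i["image"])
s0=cv2.imread("pics/side0.png")
im=np.hstack([cv2.resize(w["image"],(400,300)),cv2.resize(s0[150:270,330:410],(200,300)),cv2.resize(p["image"][150:270,330:410],(200,300))])
cv2.imwrite("pics/c12.png",im)
E
```

```text
True [-0.0001  0.0002  0.0033] [ 0.4922 -1.0038  2.1739]
[-1.139  -1.0204  0.5529] 1.0012140011301298
False [-0.2939 -0.9584  0.2419] 24.75
[318.5268 130.7527]
[318.6828 228.9929]
[318.7916 297.4656]
```

View pics/c12.png

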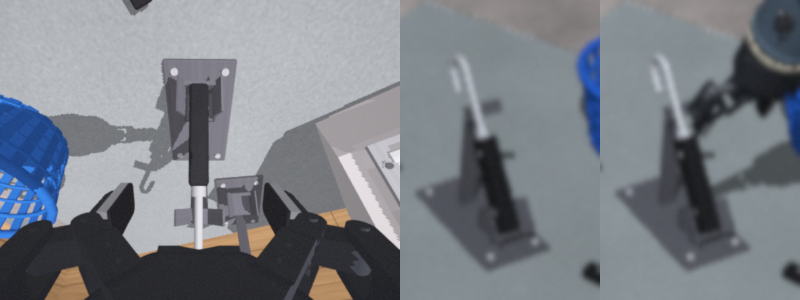

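View pics/top12.png

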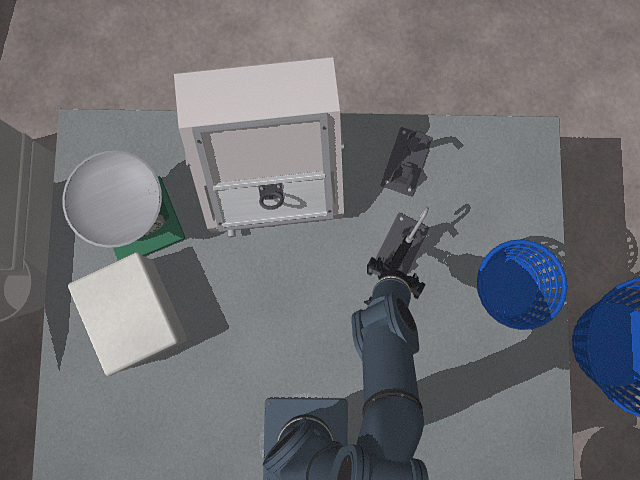

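The pole stands as at the start, and the basket, scale and box are unmoved. I'll check the hatch numerically before handing in.

```bash
python3 - <<'E'
from fit import *
p=viewer.get_image("top")
P,u,v=cloud(p); c=p["image"][v,u].astype(int); L=(P-B0)@Rz(yawB)
d=L-np.array([.033,0,.216]); s=d@U; z=d@N; y=L[:,1]
dk=(abs(y)<.05)&(s>-.04)&(s<.06)&(z>-.022)&(z<.05)&(c.sum(1)<200)
print(dk.sum(),"s",np.percentile(s[dk],[2,10,50,90,98]))
cv2.imwrite("pics/c13.png",cv2.resize(p["image"][105:245,170:350],None,fx=4,fy=4,interpolation=cv2.INTER_CUBIC))
E
```

```text
75 s [-0.006  -0.0018  0.0016  0.0053  0.007 ]
```

View pics/c13.png

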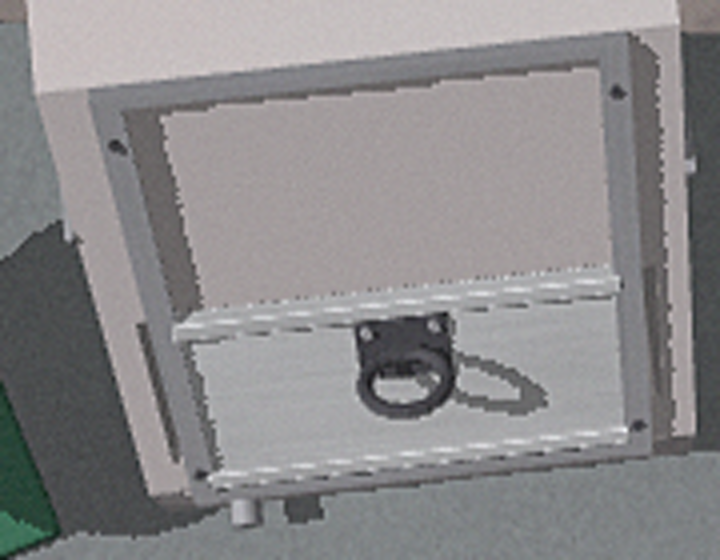

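```bash
python3 -c "
from h import *
workorder.job_done(); print(readout.read_time_s())"
```

```text
the job is handed in; nothing more can be done
the job is handed in; nothing more can be done
```

The hatch is shut, the hook pole is back in its stand, and I handed the job in. The last clock reading was 24.75 s, of 64 s allowed, just before the final check picture.

I took the large pole from the near stand, dropped its hook over the ring's outer bar from above, and pulled the hatch down until it hit a firm stop. I then unhooked up the slope and returned the pole.

**Hatch:** The arm met the stop at about 0 mm and held there under a 20 N pull. After unhooking, the depth picture puts the ring within about 2 mm of its shut position, and the hatch's lower rail lies against the frame's bottom edge.

**Pole:** It did not slip in the grip. After release it looks the same in its stand as in the first picture. The gripper was open and 140 mm clear of the pole at hand-in.

**Bystanders:** The basket, the scale and the foam box look unmoved in the top view.

**Disagreements:** The trained networks were off at times: up to 4 px on the hook after unhooking, and about 5 mm sideways on the ring at the start. I went by depth and the pictures instead, and no check failed.

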